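Weigh two brass couplings against each other and keep the heavier

TASK

Two brass couplings look the same, but one is a lighter casting. Set them gently, without dropping them, one in each cradle of the pivot balance, let go of both and wait until the beam has settled; then lift the coupling on the side that drops and lay it flat in the yellow bin, leaving the other one in its cradle. Leave the wrench, the tape measure and the roll of tape where they are.

Things in the scene. Friction and masses are not known exactly. Their poses are not given: they have to be found in the camera images.
- coupling_a: one of two brass couplings that look the same: 120 mm long, round barrel 34 mm thick in the middle (thin 39 mm collars 18 to 24 mm from the middle), a hexagonal nut 46 mm across flats, 53 across corners, on the last 32 mm of each end. Starts lying on a flat. Origin at its very middle, 23 mm above what it lies on; x along its length. 0.24 to 0.56 kg; either may be the heavier. Grip across the barrel
- coupling_b: the other coupling, same size, look and frame; heavier or lighter than the first, now and then by little
- balance: blue stand of the pivot balance, fixed: base 130 x 150 x 12 mm, post 34 x 26 mm in its middle up to the pivot 110 mm above the bench, a small white scale plate 70 mm wide (y) above it to 171 mm. Origin under the middle of the base; z up, y along the beam to the left cradle, x along the pivot. A coupling in a cradle lies along x
- beam (a joint): tilt of the aluminium beam, rad: 0 level (where the empty beam rests), positive when the left cradle (at +y of the stand) is down and the right one up; stops at +0.14 and -0.14. Swings freely with some damping, settles in about 2 s, slower if the couplings are nearly equal, and may then stop short of its stops
- cradle_left (a point): centre of the left cradle, 140 mm from the pivot, riding 20 mm up and down with the beam: where a seated coupling's middle lies. Two red saddles 40 mm either side along x, 12 mm wide: flat floor 30 mm wide (y), 23 mm below the point; cheeks slope out at 60 degrees to 5 mm above it, 62 mm apart. A nut lies in each, a flat down, 1.5 mm play. Open for fingers between the saddles, 68 mm
- cradle_right (a point): the same on the right arm, 140 mm from the pivot at -y of the stand
- keep_bin: yellow open-topped bin fixed to the bench, outside 200 (x) x 170 (y) x 65 mm high, walls and floor 4 mm; origin under the middle of its floor, at bench level. A coupling lies in it with its middle 27 mm above the bench.
- wrench: steel wrench 200 mm long lying on the far side of the bench; a bystander
- tape_measure: black and red tape measure, 70 x 75 x 36 mm; a bystander, origin under its middle
- tape_roll: blue roll of thread tape, 64 mm across, 22 mm high, lying flat; a bystander, origin under its middle
Mind the look-alikes: they are no part of the job. What is shaped like the coupling_b but blue or turquoise is not meant.

How it is judged:
On the way:
1. the couplings lie in opposite cradles, both let go, with the gripper off the balance and the beam at rest (((distance between coupling_a and cradle_left below 0.018 m and distance between coupling_b and cradle_right below 0.018 m) or (distance between coupling_b and cradle_left below 0.018 m and distance between coupling_a and cradle_right below 0.018 m)) and contact force between each of coupling_a, coupling_b and the fingers below 0.1 N and linear speed of each of coupling_a, coupling_b below 0.02 m/s and contact force between the fingers and anything else below 0.1 N and velocity of joint beam between -0.05 and 0.05 rad/s), for 0.4 s.
At the end, for the whole second after the job is handed in: The heavier coupling lies flat (within 7 degrees) on the floor of the yellow bin, the lighter in a cradle with its middle within 18 mm of the cradle's point, both let go and at rest. Weight is judged by resting force; within 4 percent either may be kept (contact force between each of coupling_a, coupling_b and the fingers below 0.1 N and linear speed of each of coupling_a, coupling_b below 0.02 m/s and (((x of coupling_a in the frame of keep_bin between -0.08 and 0.08 m and y of coupling_a in the frame of keep_bin between -0.065 and 0.065 m and z of coupling_a in the frame of keep_bin between 0.015 and 0.045 m) and angle between coupling_a's own x axis and vertical between 1.45 and 1.69 rad and (distance between coupling_b and cradle_left below 0.018 m or distance between coupling_b and cradle_right below 0.018 m) and contact force between coupling_b and anything else below 4.08096 N) or ((x of coupling_b in the frame of keep_bin between -0.08 and 0.08 m and y of coupling_b in the frame of keep_bin between -0.065 and 0.065 m and z of coupling_b in the frame of keep_bin between 0.015 and 0.045 m) and angle between coupling_b's own x axis and vertical between 1.45 and 1.69 rad and (distance between coupling_a and cradle_left below 0.018 m or distance between coupling_a and cradle_right below 0.018 m) and contact force between coupling_b and anything else above 3.76704 N))); the robot touches nothing.
It fails at once if a bystander is pushed more than 30 mm (distance of any of wrench, tape_measure, tape_roll from where it was at the start of the episode above 0.03 m).
It fails at once if a coupling is dropped: out of the fingers it reaches 0.9 m/s (a fall of about 40 mm) ((contact force between coupling_a and the fingers below 0.05 N and linear speed of coupling_a above 0.9 m/s) or (contact force between coupling_b and the fingers below 0.05 N and linear speed of coupling_b above 0.9 m/s)).
It also fails if it takes over 66 s, if anything falls off the work surface, if the arm or the gripper's body presses on something with over 40 N, if the wrist force passes 120 N, or if a joint passes its speed limit or range.

ROBOT

A 7-joint arm with a two-finger parallel gripper is mounted at the origin on the work surface. World frame = base frame: x ahead of the robot, y to its left, z up, the work surface at z = 0. Lengths are in m, angles in rad, forces in N, time in s.
With the tool pointing down it reaches from about 0.4 to 0.85 m from the base axis. Payload 10.4 kg.
Tool frame: the origin (TCP) lies midway between the tips of the shut fingers; the grasp point (between the pads) lies 19 mm behind it; z points along the fingers, y is the line along which they close (so a half turn about z gives the same grasp; the last joint's range is limited). The gripper opens to 87 mm and grips with 3 to 60 N. Pads are 19 mm wide; open, the fingers measure 117 mm over their backs; the gripper's body (75 mm by 190 mm) begins 51 mm behind the grasp point.
Start: joints at [-1.157, 0.332, -0.065, 1.46, 0.022, 1.35, -0.088], TCP at [0.264, 0.566, 0.223] pointing down, gripper open.
Joint ranges: [-2.6, 2.6], [-0.5, 2.12], [-1.47, 1.34], [0.16, 2.42], [-1.27, 4.41], [0.06, 2.06], [-2.6, 2.6]. Speed limits (rad/s): [2.22, 2.22, 2.79, 2.79, 3.14, 3.14, 3.14].

INTERFACE

Orientations are given as a unit quaternion [x, y, z, w].
In Python, from bench import sensors, eyes, order gives the robot as it stands.
- The arm moves only by the tool arm_command, never from a script. Its argument "steps" is a list of rows, each an object with "rot": the turn, a rotation vector about the world's x, y, z in degrees, a list of three; "slide": the shift along the world's x, y, z in m, a list of three; "grip": the opening, from 0 (shut) to 1 (fully open). A call has exactly 8 rows; each row shifts and turns the commanded pose from where the row before left it; what a row does not reach is not made up. A row lasts 1/8 s, in which the tool goes at most 62.5 mm and 10.7 degrees, less where a joint would pass 70% of its speed; a pose out of reach is approached as far as the arm can. A call with a gripper value outside its range is refused whole. The fingers move at their own pace and stop on an object; "newtons" is the grip in N (left out, the last holds). Time passes only in rows, so rows that do not move let the fingers close, or fill a call up. It gives the time, the measured TCP pose, the force, the opening and the grip force at its end, in the units of the state.
- sensors.read_state(): the state, without advancing time (a new reading comes with each control period).
- eyes.camera(name): name is "side" or "top"; returns a dict with "pixels" (480x640x3 uint8, red, green, blue), "intrinsics" (3x3 intrinsics, pixels), "k1" (the pictures are not rectified: a ray, as slopes to the right and down, at radius r is drawn at 1 + k1 r^2 times it, then the intrinsics apply), "pose" (4x4, takes a point from camera to world coordinates). Camera axes: x right, y down, z forward; pixel columns grow to the right and rows downward; lengths in m; the calibration is good to about 2 mm. A picture is of the moment at which its call begins. There is no depth.
- order.close_job(): hands the job in; it is judged then, once.
Trained networks look in a picture, given as the dict that the camera call returned (one of the last four; its "shot" number tells which), for a name from the list of things; names that differ only in an ending like _2 or _b are one class to them, and where a whole thing is asked for, a point or a joint stands for the part that bears it (a point fixed in the world has none). Each returns a list of dicts, best first, with "conf" (0 to 1); they miss things now and then, are a little off and sometimes report something else, mostly with a low value. They report only what shows in the picture. A call takes as long as a camera call. They do not tell look-alikes from the thing itself.
- eyes.look_for(name, picture): "bbox" ([left, top, right, bottom] in pixels, round what is visible of it).
The state is a dict: "time": time; "joint_positions": joint angles; "joint_vel": joint speeds; "joint_torque": joint torques, N m; "ee_pos": TCP position; "eef_rot": TCP orientation; "ft_force": force on the tool from outside, world axes, zero at the start; "torque": the same for the moment, N m; "width": finger opening in m; "grip_force": force on a finger pad.
Only numpy, scipy, OpenCV 4.12 (cv2) and the standard library are available. Lean on these libraries where they do the work, as an engineer would, in place of code of your own. Each camera call takes 0.05 s, during which the arm holds its last target. There are 200 camera calls.

## Working session

There is one attempt and no reset: what is moved stays moved. The work goes in short steps, Python scripts to look and compute and a tool call to move; the robot and the scene stay as the last step left them, time stands still between calls to the robot, and variables do not carry over. Pictures are saved under pics/ and viewed, at most 10 in all, crops included, and the job is handed in when it is done.

Besides the shell and the picture viewer there is one more tool, called as name(argument=value, ...) on one line, values as JSON. arm_command: Moves the arm, as the interface text tells. Its arguments: {"type":"object","properties":{"steps":{"type":"array","items":{"type":"object","properties":{"rot":{"type":"array","items":{"type":"number"}},"slide":{"type":"array","items":{"type":"number"}},"grip":{"type":"number"}}}},"newtons":{"type":"number"}},"required":["steps"]}

```bash
ls; mkdir -p pics; cat > h.py <<'E'
import numpy as np, cv2
from bench import sensors, eyes, order
def ray(p,u,v):
    K=np.array(p["intrinsics"]);T=np.array(p["pose"])
    d=np.array([(u-K[0,2])/K[0,0],(v-K[1,2])/K[1,1]]);s=d.copy()
    for _ in range(30): s=d/(1+p["k1"]*(s@s))
    return T[:3,3],T[:3,:3]@np.array([s[0],s[1],1])
def atz(p,u,v,z):
    o,d=ray(p,u,v);return o+d*(z-o[2])/d[2]
def proj(p,X):
    K=np.array(p["intrinsics"]);T=np.array(p["pose"])
    c=T[:3,:3].T@(np.array(X)-T[:3,3]);s=c[:2]/c[2];s=s*(1+p["k1"]*(s@s))
    return K[0,0]*s[0]+K[0,2],K[1,1]*s[1]+K[1,2]
def save(p,n): cv2.imwrite("pics/"+n,p["pixels"][:,:,::-1])
E
python3 - <<'E'
from h import *
np.set_printoptions(precision=3,suppress=True)
for n in("top","side"):
    p=eyes.camera(n);save(p,n+"0.png");print(n,np.array(p["pose"]),p["k1"],np.array(p["intrinsics"]))
    for o in("coupling_a","balance","cradle_left","keep_bin","wrench","tape_measure","tape_roll"):
        print(o,[(np.round(b["bbox"]).astype(int).tolist(),round(b["conf"],2)) for b in eyes.look_for(o,p)])
s=sensors.read_state();print(s)
E
```

```text
pics
top [[-0.01  -0.997  0.08   0.411]
 [-1.     0.01  -0.001 -0.001]
 [-0.    -0.08  -0.997  1.098]
 [ 0.     0.     0.     1.   ]] -0.11048923195172893 [[484.558   0.    325.907]
 [  0.    484.558 234.558]
 [  0.      0.      1.   ]]
coupling_a [([328, 253, 383, 276], 0.95), ([459, 229, 487, 281], 0.91), ([271, 268, 300, 324], 0.89), ([399, 283, 436, 338], 0.84), ([432, 347, 489, 390], 0.62)]
balance [([232, 164, 403, 226], 0.71)]
cradle_left [([229, 166, 405, 213], 0.94)]
keep_bin [([139, 211, 224, 308], 0.72)]
wrench [([314, 83, 338, 163], 0.69)]
tape_measure [([162, 156, 206, 193], 0.84)]
tape_roll [([450, 149, 478, 180], 0.68)]
side [[ 0.987 -0.079  0.139  0.279]
 [-0.16  -0.484  0.86  -1.161]
 [-0.001 -0.871 -0.491  0.762]
 [ 0.     0.     0.     1.   ]] -0.15599219573143372 [[579.86    0.    320.309]
 [  0.    579.86  241.85 ]
 [  0.      0.      1.   ]]
coupling_a [([239, 310, 305, 342], 0.97), ([183, 334, 238, 393], 0.64), ([313, 347, 373, 377], 0.61), ([250, 245, 301, 267], 0.61), ([299, 265, 324, 310], 0.6)]
balance [([339, 200, 410, 287], 0.96)]
cradle_left [([338, 196, 408, 283], 0.84)]
keep_bin [([258, 185, 336, 237], 0.82)]
wrench [([401, 260, 480, 275], 0.72)]
tape_measure [([346, 197, 376, 220], 0.89)]
tape_roll [([426, 336, 457, 366], 0.71)]
{'time': 0.8, 'joint_positions': array([-1.157,  0.332, -0.065,  1.46 ,  0.022,  1.35 , -0.089]), 'joint_vel': array([-0.001, -0.   ,  0.001, -0.   , -0.   , -0.002,  0.   ]), 'joint_torque': array([ -0.   , -62.299,   0.025, -39.011,  -0.061,   0.032,   0.   ]), 'ee_pos': array([0.264, 0.566, 0.223]), 'eef_rot': array([ 0.217,  0.976,  0.   , -0.   ]), 'ft_force': array([-0.752, -0.452,  0.539]), 'torque': array([-0.023, -0.05 ,  0.056]), 'grip_force': 0.0, 'width': 0.08700451126586257}
```

```bash
python3 - <<'E'
import cv2
i=cv2.imread("pics/top0.png")[70:400,130:500];cv2.imwrite("pics/t0c.png",cv2.resize(i,None,fx=1.8,fy=1.8,interpolation=2)[:600])
i=cv2.imread("pics/side0.png")[170:410,150:490];cv2.imwrite("pics/s0c.png",cv2.resize(i,None,fx=2.3,fy=2.3,interpolation=2))
E
```

```text
(no output)
```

View pics/t0c.png

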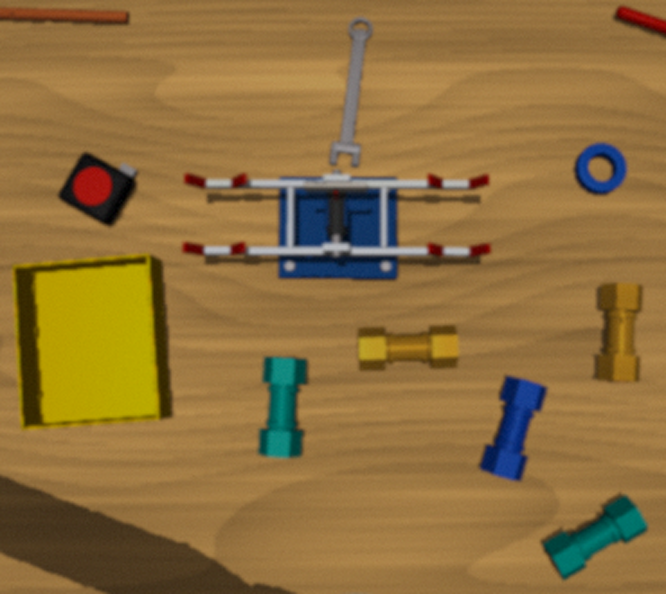

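View pics/s0c.png

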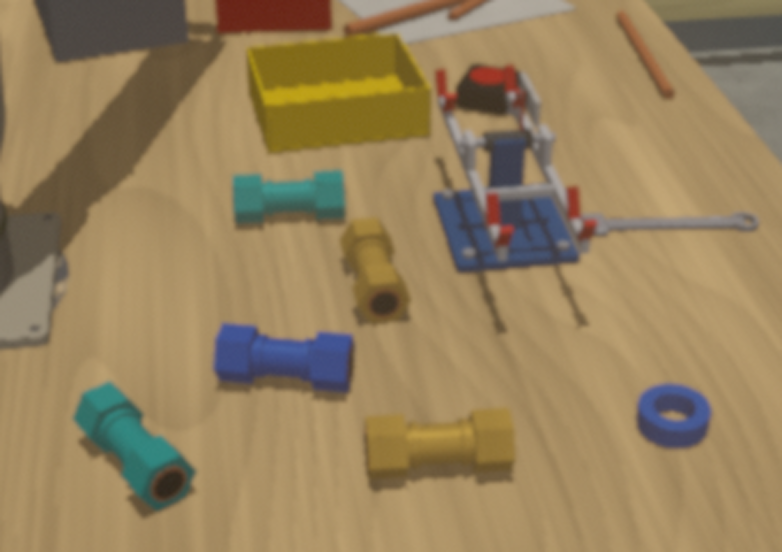

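Top view: the brass couplings are at about (356,264), lying along y, and (473,255), lying along x. The turquoise ones at (285,296) and (460,368) and the blue one at (417,310) are look-alikes. The two enlarged crops agree. The balance is at (318,190), the bin at (181,260).

```bash
cat > m.py <<'E'
from h import *
from scipy.optimize import least_squares
np.set_printoptions(precision=4,suppress=True)
P={n:eyes.camera(n) for n in("top","side")}
def blobs(p,lo,hi,box,amin=8):
    hsv=cv2.cvtColor(p["pixels"],cv2.COLOR_RGB2HSV);l,t,r,b=box
    m=cv2.inRange(hsv,lo,hi)
    if lo[0]==0: m|=cv2.inRange(hsv,(172,lo[1],lo[2]),(180,255,255))
    z=np.zeros_like(m);z[t:b,l:r]=m[t:b,l:r]
    n,L,s,c=cv2.connectedComponentsWithStats(z)
    return [(s[i,4],c[i],s[i,:4],L==i) for i in range(1,n) if s[i,4]>=amin],z
E
python3 - <<'E'
from m import *
for n,box in(("top",(225,160,410,220)),("side",(335,190,415,285))):
    B,_=blobs(P[n],(0,140,60),(7,255,255),box,3)
    for a,c,s,_ in B: print(n,a,c,s)
for n,cs in(("top",[(356,264),(473,255)]),("side",[(311,287),(342,362)])):
    hsv=cv2.cvtColor(P[n]["pixels"],cv2.COLOR_RGB2HSV)
    for c in cs:
        print(n,c,hsv[c[1],c[0]-6:c[0]+7:4].tolist(),hsv[c[1]-40 if n=="side" else c[1]+35,c[0]])
for n in P:
    B,m=blobs(P[n],(18,170,60),(32,255,255),(130,180,500,400),100)
    for a,c,s,_ in B: print(n,a,c,s)
E
```

```text
top 51 [237.7843 169.8824] [233 167  11   7]
top 41 [262.7561 170.0976] [259 167   8   7]
top 36 [370.8611 170.3056] [368 167   7   7]
top 47 [395.4681 170.5532] [391 167  10   8]
top 5 [316.2 176.4] [315 176   3   2]
top 44 [236.4773 207.7045] [232 205  11   6]
top 37 [262.2432 207.8108] [259 205   7   6]
top 40 [371.175 208.25 ] [368 205   8   7]
top 52 [396.1154 208.4808] [391 206  11   7]
side 155 [364.6452 203.1161] [354 199  21  10]
side 46 [343.2609 208.7826] [340 201   9  16]
side 4 [375.75 214.25] [375 213   2   3]
side 43 [398.7907 257.7209] [397 252   5  12]
side 57 [363.8947 260.7368] [362 255   5  12]
side 21 [405.2381 268.8571] [403 266   5   7]
side 25 [369.12 271.64] [367 269   6   7]
top (356, 264) [[20, 215, 164], [20, 212, 162], [19, 210, 159], [20, 215, 153]] [ 18 149 163]
top (473, 255) [[19, 202, 62], [20, 218, 118], [21, 213, 174], [19, 212, 135]] [ 18 147 165]
side (311, 287) [[19, 143, 116], [21, 156, 154], [21, 158, 165], [20, 155, 165]] [ 19 106 166]
side (342, 362) [[21, 158, 163], [21, 159, 160], [20, 155, 160], [21, 158, 158]] [ 19 104 167]
top 7005 [181.0565 259.3419] [136 210  89 100]
top 1076 [473.9303 253.7649] [461 227  26  56]
top 1100 [356.4255 262.7918] [329 250  56  26]
side 3240 [296.3182 209.6444] [258 185  79  51]
```

```bash
python3 - <<'E'
from m import *
T=[];R=lambda a:np.array([[np.cos(a),-np.sin(a)],[np.sin(a),np.cos(a)]])
t,_=blobs(P["top"],(0,140,60),(7,255,255),(225,160,410,220),30)
s,_=blobs(P["side"],(0,140,60),(7,255,255),(350,245,415,285),15)
def model(q):
    x,y,yaw,zc,g=q;out={}
    for X in(-.04,.04):
        for sg in(-1,1):
            for c in(-1,1):
                out[X,sg,c]=[*(R(yaw)@[X,sg*.14+c*g]+[x,y]),zc-.009]
    return out
def res(q):
    M=list(model(q).values());r=[]
    for n,B in(("top",t),("side",s)):
        U=np.array([proj(P[n],X) for X in M])
        for b in B:
            d=U-b[1];r+=list(d[np.argmin((d**2).sum(1))])
    return r
o=atz(P["top"],316,189,.11);print(o)
f=least_squares(res,[o[0],o[1],0,.11,.023]);print(len(t),len(s),f.x,np.round(f.fun,1))
for b in t[:0]:pass
# couplings
for n in P:
    for B in blobs(P[n],(18,170,60) if n=="top" else (18,135,60),(32,255,255),(130,180,500,400),150)[0]:
        yx=np.argwhere(B[3])[:,::-1].astype(float)
        Z=.023
        W=np.array([atz(P[n],u,v,Z)[:2] for u,v in yx]) if B[0]<2500 else None
        if W is None: continue
        c=W.mean(0);w,v=np.linalg.eigh(np.cov((W-c).T));a=v[:,1]
        e=(W-c)@v
        print(n,B[1],c,"axis deg",np.degrees(np.arctan2(a[1],a[0])),"ext",np.ptp(e,0),"mid",c+v@((e.max(0)+e.min(0))/2))
B=[b for b in blobs(P["top"],(18,170,60),(32,255,255),(130,200,230,315),100)[0]][0]
c=cv2.minAreaRect(np.argwhere(B[3])[:,::-1].astype(np.float32));bp=cv2.boxPoints(c)
W=np.array([atz(P["top"],u,v,.05)[:2] for u,v in bp]);print("bin",W,W.mean(0))
for n,z in(("tape_measure",.036),("tape_roll",.022),("wrench",.01)):
    b=eyes.look_for(n,P["top"])[0]["bbox"];print(n,atz(P["top"],b[0],b[1],z)[:2],atz(P["top"],b[2],b[3],z)[:2])
E
```

```text
[0.5854 0.0184 0.11  ]
8 4 [ 0.5878  0.0172 -0.0112  0.1083  0.026 ] [ 0.   0.  -0.4 -0.2  0.2 -0.4  0.3 -0.4  0.4  0.1 -0.5 -0.   0.2 -0.6
  0.1 -0.6 -0.4 -0.5 -0.6 -0.7 -0.4  0.6 -0.7  0.9]
top [473.9508 253.7551] [ 0.4514 -0.3328] axis deg 176.00126057862738 ext [0.0541 0.1236] mid [ 0.4509 -0.332 ]
top [356.3599 262.8486] [ 0.4343 -0.0681] axis deg 91.02516123763341 ext [0.052  0.1247] mid [ 0.434  -0.0678]
side [311.4099 284.2907] [ 0.4357 -0.0579] axis deg 89.10138536669427 ext [0.052  0.1832] mid [ 0.436  -0.0653]
side [340.7111 362.414 ] [ 0.4514 -0.3345] axis deg 177.74235985621624 ext [0.0791 0.1268] mid [ 0.4529 -0.3336]
bin [[0.5441 0.4231]
 [0.5536 0.2326]
 [0.348  0.2182]
 [0.3362 0.4058]] [0.4455 0.32  ]
tape_measure [0.6767 0.3657] [0.5854 0.2661]
tape_roll [ 0.6976 -0.2842] [ 0.6223 -0.3447]
wrench [0.8655 0.0235] [ 0.6653 -0.0282]
```

The balance stand is at (0.588, 0.017), yaw about -0.6°, with the cradle points at z≈0.108. The couplings are at (0.434, -0.068), along y, and (0.4515, -0.333), axis about -3°. The bin is at (0.445, 0.322). These agree with the given sizes, so I move now: C1 (the near one) goes first, to the left cradle.

arm_command(steps=[{"slide": [0.031, -0.044, 0], "rot": [0, 0, -4], "grip": 1}, {"slide": [0.031, -0.044, 0], "rot": [0, 0, -4], "grip": 1}, {"slide": [0.031, -0.044, 0], "rot": [0, 0, -4], "grip": 1}, {"slide": [0.031, -0.044, 0], "rot": [0, 0, -4], "grip": 1}, {"slide": [0.031, -0.044, 0], "rot": [0, 0, -4], "grip": 1}, {"slide": [0.031, -0.044, 0], "rot": [0, 0, -4], "grip": 1}, {"slide": [-0.002, -0.046, 0], "rot": [0, 0, -4], "grip": 1}, {"slide": [-0.002, -0.046, 0], "rot": [0, 0, -4], "grip": 1}], newtons=30)

```text
time: 2.15
ee_pos: [0.4465, 0.2087, 0.2226]
eef_rot: [0.479, 0.878, 0.0, 0.0]
ft_force: [0.2, 0.1, 0.6]
width: 0.0873
grip_force: 0.0
```

arm_command(steps=[{"slide": [-0.002, -0.046, 0], "rot": [0, 0, -5], "grip": 1}, {"slide": [-0.002, -0.046, 0], "rot": [0, 0, -5], "grip": 1}, {"slide": [-0.002, -0.046, 0], "rot": [0, 0, -5], "grip": 1}, {"slide": [-0.002, -0.046, 0], "rot": [0, 0, -5], "grip": 1}, {"slide": [-0.002, -0.046, -0.02], "rot": [0, 0, -5], "grip": 1}, {"slide": [-0.002, -0.046, -0.03], "rot": [0, 0, -5], "grip": 1}, {"slide": [0, 0, -0.03], "rot": [0, 0, -2], "grip": 1}, {"slide": [0, 0, -0.03], "rot": [0, 0, 0], "grip": 1}])

```text
time: 3.15
ee_pos: [0.4344, -0.0662, 0.112]
eef_rot: [0.702, 0.712, 0.001, 0.0]
ft_force: [0.7, 0.4, 0.5]
width: 0.0868
grip_force: 0.0
```

arm_command(steps=[{"slide": [0, -0.001, -0.03], "grip": 1}, {"slide": [0, 0, -0.03], "grip": 1}, {"slide": [0, 0, -0.03], "grip": 1}, {"slide": [0, 0, -0.017], "grip": 1}, {"slide": [0, 0, 0], "grip": 1}, {"slide": [0, 0, 0], "grip": 0}, {"slide": [0, 0, 0], "grip": 0}, {"slide": [0, 0, 0], "grip": 0}])

```text
schema error: expected keys rot, slide, grip
```

arm_command(steps=[{"slide": [0, 0, 0], "grip": 0}, {"slide": [0, 0, 0], "grip": 0}, {"slide": [0, 0, 0], "grip": 0}, {"slide": [0, 0, 0], "grip": 0}, {"slide": [0, 0, 0.01], "grip": 0}, {"slide": [0, 0, 0.02], "grip": 0}, {"slide": [0, 0, 0.03], "grip": 0}, {"slide": [0, 0, 0.03], "grip": 0}])

```text
schema error: expected keys rot, slide, grip
```

arm_command(steps=[{"slide": [0, -0.001, -0.03], "rot": [0, 0, 0], "grip": 1}, {"slide": [0, 0, -0.03], "rot": [0, 0, 0], "grip": 1}, {"slide": [0, 0, -0.03], "rot": [0, 0, 0], "grip": 1}, {"slide": [0, 0, -0.012], "rot": [0, 0, 0], "grip": 1}, {"slide": [0, 0, -0.002], "rot": [0, 0, 0], "grip": 1}, {"slide": [0, 0, 0], "rot": [0, 0, 0], "grip": 0}, {"slide": [0, 0, 0], "rot": [0, 0, 0], "grip": 0}, {"slide": [0, 0, 0], "rot": [0, 0, 0], "grip": 0}])

```text
time: 4.15
ee_pos: [0.4348, -0.0666, 0.0091]
eef_rot: [0.701, 0.713, 0.001, 0.0]
ft_force: [0.4, -0.1, -0.2]
width: 0.0649
grip_force: 0.0
```

arm_command(steps=[{"slide": [0, 0, -0.003], "rot": [0, 0, 0], "grip": 0}, {"slide": [0, 0, 0], "rot": [0, 0, 0], "grip": 0}, {"slide": [0, 0, 0], "rot": [0, 0, 0], "grip": 0}, {"slide": [0, 0, 0], "rot": [0, 0, 0], "grip": 0}, {"slide": [0, 0, 0], "rot": [0, 0, 0], "grip": 0}, {"slide": [0, 0, 0.01], "rot": [0, 0, 0], "grip": 0}, {"slide": [0, 0, 0.03], "rot": [0, 0, 0], "grip": 0}, {"slide": [0, 0, 0.03], "rot": [0, 0, 0], "grip": 0}])

```text
time: 5.15
ee_pos: [0.434, -0.0669, 0.0767]
eef_rot: [0.701, 0.713, -0.0, -0.0]
ft_force: [-0.2, 0.3, -2.1]
width: 0.0337
grip_force: 30.0
```

arm_command(steps=[{"slide": [0, 0, 0.04], "rot": [0, 0, 0], "grip": 0}, {"slide": [0, 0.01, 0.04], "rot": [0, 0, 6], "grip": 0}, {"slide": [0, 0.03, 0.04], "rot": [0, 0, 9], "grip": 0}, {"slide": [0, 0.036, 0.0], "rot": [0, 0, 9], "grip": 0}, {"slide": [0, 0.036, 0], "rot": [0, 0, 9], "grip": 0}, {"slide": [0, 0.036, 0], "rot": [0, 0, 9], "grip": 0}, {"slide": [0, 0.036, 0], "rot": [0, 0, 9], "grip": 0}, {"slide": [0, 0.036, 0], "rot": [0, 0, 9], "grip": 0}])

```text
time: 6.15
ee_pos: [0.434, 0.1541, 0.196]
eef_rot: [0.248, 0.969, -0.0, 0.0]
ft_force: [0.2, 0.1, -2.4]
width: 0.0334
grip_force: 30.0
```

arm_command(steps=[{"slide": [0.02, 0.003, 0], "rot": [0, 0, 9], "grip": 0}, {"slide": [0.025, 0, 0], "rot": [0, 0, 9], "grip": 0}, {"slide": [0.03, 0, 0], "rot": [0, 0, 9], "grip": 0}, {"slide": [0.03, 0, 0], "rot": [0, 0, 1], "grip": 0}, {"slide": [0.03, 0, 0], "rot": [0, 0, 0], "grip": 0}, {"slide": [0.02, 0, 0], "rot": [0, 0, 0], "grip": 0}, {"slide": [0, 0, 0], "rot": [0, 0, 0], "grip": 0}, {"slide": [0, 0, 0], "rot": [0, 0, 0], "grip": 0}])

```text
time: 7.15
ee_pos: [0.5887, 0.1563, 0.1956]
eef_rot: [0.009, 1.0, -0.0, -0.0]
ft_force: [-0.3, 0.0, -2.0]
width: 0.0336
grip_force: 30.0
```

arm_command(steps=[{"slide": [0, 0, -0.03], "rot": [0, 0, 0], "grip": 0}, {"slide": [0, 0, -0.03], "rot": [0, 0, 0], "grip": 0}, {"slide": [0, 0, -0.02], "rot": [0, 0, 0], "grip": 0}, {"slide": [0, 0, 0], "rot": [0, 0, 0], "grip": 0}, {"slide": [0, 0, 0], "rot": [0, 0, 0], "grip": 0}, {"slide": [0, 0, 0], "rot": [0, 0, 0], "grip": 0}, {"slide": [0, 0, 0], "rot": [0, 0, 0], "grip": 0}, {"slide": [0, 0, 0], "rot": [0, 0, 0], "grip": 0}])

```text
time: 8.15
ee_pos: [0.5895, 0.1564, 0.1159]
eef_rot: [0.009, 1.0, 0.0, 0.0]
ft_force: [-0.4, -0.1, -3.0]
width: 0.0332
grip_force: 30.0
```

```bash
python3 - <<'E'
from h import *
a=eyes.camera("top");b=eyes.camera("side")
f=lambda p,l,t,w,h,k:cv2.resize(np.ascontiguousarray(p["pixels"][t:t+h,l:l+w,::-1]),None,fx=k,fy=k,interpolation=2)
cv2.imwrite("pics/c1.png",np.hstack([f(a,210,140,100,120,4),f(b,310,160,100,120,4)]))
E
```

```text
(no output)
```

View pics/c1.png

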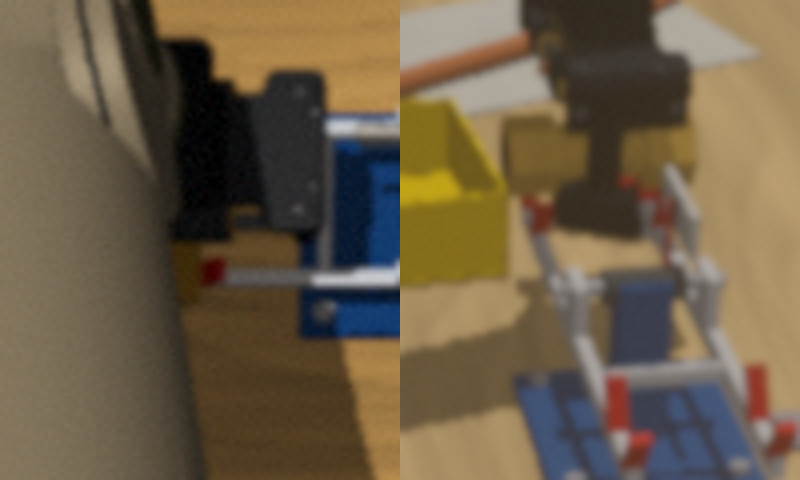

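The crop shows the coupling hanging squarely above the left saddles, with its middle between them and the fingers inside the gap. I lower it slowly.

arm_command(steps=[{"slide": [0, 0, -0.01], "rot": [0, 0, 0], "grip": 0}, {"slide": [0, 0, -0.01], "rot": [0, 0, 0], "grip": 0}, {"slide": [0, 0, -0.005], "rot": [0, 0, 0], "grip": 0}, {"slide": [0, 0, -0.005], "rot": [0, 0, 0], "grip": 0}, {"slide": [0, 0, -0.005], "rot": [0, 0, 0], "grip": 0}, {"slide": [0, 0, -0.004], "rot": [0, 0, 0], "grip": 0}, {"slide": [0, 0, 0], "rot": [0, 0, 0], "grip": 0}, {"slide": [0, 0, 0], "rot": [0, 0, 0], "grip": 0}])

```text
time: 9.25
ee_pos: [0.5895, 0.1564, 0.0767]
eef_rot: [0.009, 1.0, 0.0, 0.0]
ft_force: [-0.4, 0.2, -2.0]
width: 0.0329
grip_force: 30.0
```

arm_command(steps=[{"slide": [0, 0, -0.002], "rot": [0, 0, 0], "grip": 0}, {"slide": [0, 0, 0], "rot": [0, 0, 0], "grip": 0}, {"slide": [0, 0, 0], "rot": [0, 0, 0], "grip": 0.6}, {"slide": [0, 0, 0], "rot": [0, 0, 0], "grip": 1}, {"slide": [0, 0, 0], "rot": [0, 0, 0], "grip": 1}, {"slide": [0, 0, 0], "rot": [0, 0, 0], "grip": 1}, {"slide": [0, 0, 0], "rot": [0, 0, 0], "grip": 1}, {"slide": [0, 0, 0], "rot": [0, 0, 0], "grip": 1}])

```text
time: 10.25
ee_pos: [0.5894, 0.1564, 0.0746]
eef_rot: [0.009, 1.0, 0.0, -0.0]
ft_force: [-0.3, -1.2, 0.0]
width: 0.0834
grip_force: 0.0
```

arm_command(steps=[{"slide": [0, 0, 0.02], "rot": [0, 0, 0], "grip": 1}, {"slide": [0, 0, 0.04], "rot": [0, 0, 0], "grip": 1}, {"slide": [0, 0, 0.05], "rot": [0, 0, 0], "grip": 1}, {"slide": [-0.02, 0, 0.03], "rot": [0, 0, 0], "grip": 1}, {"slide": [-0.04, -0.01, 0], "rot": [0, 0, 0], "grip": 1}, {"slide": [-0.04, -0.03, 0], "rot": [0, 0, 0], "grip": 1}, {"slide": [-0.02, -0.05, 0], "rot": [0, 0, 0], "grip": 1}, {"slide": [-0.015, -0.055, 0], "rot": [0, 0, 0], "grip": 1}])

```text
time: 11.25
ee_pos: [0.4537, 0.0102, 0.2161]
eef_rot: [0.008, 1.0, 0.001, 0.001]
ft_force: [1.4, -0.7, 1.1]
width: 0.0871
grip_force: 0.0
```

arm_command(steps=[{"slide": [0, -0.045, 0], "rot": [0, 0, 0], "grip": 1}, {"slide": [0, -0.045, 0], "rot": [0, 0, 0], "grip": 1}, {"slide": [0, -0.045, 0], "rot": [0, 0, 0], "grip": 1}, {"slide": [0, -0.045, 0], "rot": [0, 0, 0], "grip": 1}, {"slide": [-0.001, -0.045, -0.01], "rot": [0, 0, -1], "grip": 1}, {"slide": [0, -0.045, -0.03], "rot": [0, 0, -1], "grip": 1}, {"slide": [0, -0.045, -0.03], "rot": [0, 0, 0], "grip": 1}, {"slide": [0, -0.025, -0.03], "rot": [0, 0, 0], "grip": 1}])

```text
time: 12.25
ee_pos: [0.4534, -0.3312, 0.1151]
eef_rot: [0.027, 1.0, -0.001, 0.001]
ft_force: [1.0, 0.2, 0.4]
width: 0.087
grip_force: 0.0
```

```bash
python3 - <<'E'
from h import *
s=sensors.read_state();print(s["ee_pos"],s["eef_rot"],s["joint_positions"])
a=eyes.camera("top");b=eyes.camera("side")
f=lambda p,l,t,w,h,k:cv2.resize(np.ascontiguousarray(p["pixels"][t:t+h,l:l+w,::-1]),None,fx=k,fy=k,interpolation=2)
cv2.imwrite("pics/c2.png",np.hstack([f(a,220,150,100,120,4),f(b,300,180,100,120,4)]))
E
```

```text
[ 0.45336683 -0.33121798  0.11513552] [ 2.72255779e-02  9.99628867e-01 -5.23696501e-04  7.88774967e-04] [-0.12281679  0.3522255   0.80995291  1.80024023 -0.28313823  1.10762301
  2.30058803]
```

View pics/c2.png

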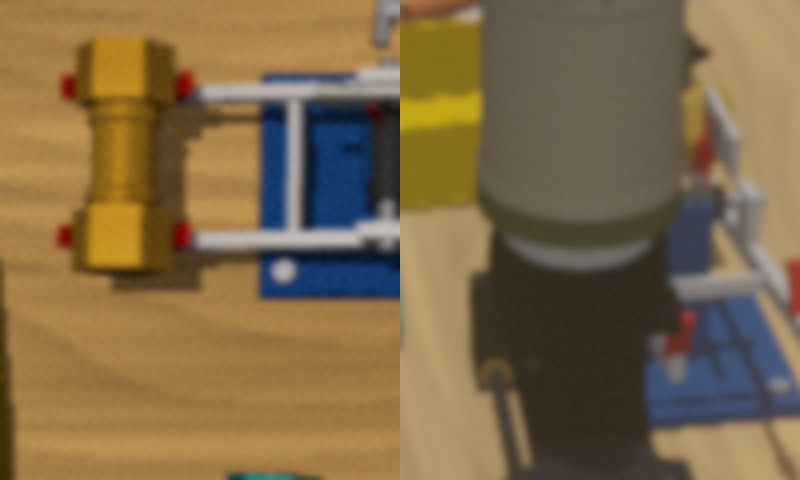

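C1 sits flat in both left saddles (top crop, about (122,160)). Next is C2.

arm_command(steps=[{"slide": [-0.001, -0.001, -0.03], "rot": [0, 0, 0], "grip": 1}, {"slide": [0, -0.001, -0.03], "rot": [0, 0, 0], "grip": 1}, {"slide": [0, 0, -0.03], "rot": [0, 0, 0], "grip": 1}, {"slide": [0, 0, -0.015], "rot": [0, 0, 0], "grip": 1}, {"slide": [0, 0, -0.003], "rot": [0, 0, 0], "grip": 1}, {"slide": [0, 0, 0], "rot": [0, 0, 0], "grip": 0}, {"slide": [0, 0, 0], "rot": [0, 0, 0], "grip": 0}, {"slide": [0, 0, 0], "rot": [0, 0, 0], "grip": 0}])

```text
time: 13.35
ee_pos: [0.4528, -0.3308, 0.0072]
eef_rot: [0.026, 1.0, -0.0, 0.0]
ft_force: [0.5, -0.1, -0.6]
width: 0.0648
grip_force: 0.0
```

arm_command(steps=[{"slide": [0, 0, 0], "rot": [0, 0, 0], "grip": 0}, {"slide": [0, 0, 0], "rot": [0, 0, 0], "grip": 0}, {"slide": [0, 0, 0], "rot": [0, 0, 0], "grip": 0}, {"slide": [0, 0, 0], "rot": [0, 0, 0], "grip": 0}, {"slide": [0, 0, 0.01], "rot": [0, 0, 0], "grip": 0}, {"slide": [0, 0, 0.03], "rot": [0, 0, 0], "grip": 0}, {"slide": [0, 0, 0.03], "rot": [0, 0, 0], "grip": 0}, {"slide": [0, 0, 0], "rot": [0, 0, 0], "grip": 0}])

```text
time: 14.35
ee_pos: [0.4534, -0.331, 0.0785]
eef_rot: [0.026, 1.0, -0.0, 0.002]
ft_force: [-0.0, -0.1, -3.4]
width: 0.0332
grip_force: 30.0
```

arm_command(steps=[{"slide": [0, 0, 0.04], "rot": [0, 0, 0], "grip": 0}, {"slide": [0, 0.02, 0.04], "rot": [0, 0, 0], "grip": 0}, {"slide": [0.02, 0.035, 0.04], "rot": [0, 0, 1], "grip": 0}, {"slide": [0.025, 0.04, 0], "rot": [0, 0, 1], "grip": 0}, {"slide": [0.025, 0.04, 0], "rot": [0, 0, 0.5], "grip": 0}, {"slide": [0.025, 0.04, 0], "rot": [0, 0, 0], "grip": 0}, {"slide": [0.025, 0.03, 0], "rot": [0, 0, 0], "grip": 0}, {"slide": [0.012, 0.003, 0], "rot": [0, 0, 0], "grip": 0}])

```text
time: 15.35
ee_pos: [0.5852, -0.1186, 0.1947]
eef_rot: [0.002, 1.0, 0.001, -0.001]
ft_force: [0.3, -0.3, -4.5]
width: 0.0336
grip_force: 30.0
```

arm_command(steps=[{"slide": [0, 0, 0], "rot": [0, 0, 0], "grip": 0}, {"slide": [0, 0, -0.02], "rot": [0, 0, 0], "grip": 0}, {"slide": [0, 0, -0.02], "rot": [0, 0, 0], "grip": 0}, {"slide": [0, 0, -0.02], "rot": [0, 0, 0], "grip": 0}, {"slide": [0, 0, 0], "rot": [0, 0, 0], "grip": 0}, {"slide": [0, 0, 0], "rot": [0, 0, 0], "grip": 0}, {"slide": [0, 0, 0], "rot": [0, 0, 0], "grip": 0}, {"slide": [0, 0, 0], "rot": [0, 0, 0], "grip": 0}])

```text
time: 16.35
ee_pos: [0.5847, -0.1227, 0.1371]
eef_rot: [0.005, 1.0, 0.0, 0.0]
ft_force: [0.3, -0.1, -4.3]
width: 0.0333
grip_force: 30.0
```

```bash
python3 - <<'E'
from h import *
s=sensors.read_state();print(s["ee_pos"],s["eef_rot"],s["joint_positions"])
a=eyes.camera("top");b=eyes.camera("side")
f=lambda p,l,t,w,h,k:cv2.resize(np.ascontiguousarray(p["pixels"][t:t+h,l:l+w,::-1]),None,fx=k,fy=k,interpolation=2)
cv2.imwrite("pics/c3.png",np.hstack([f(a,320,150,100,120,4),f(b,325,190,100,120,4)]))
E
```

```text
[ 0.58469793 -0.12267478  0.13714864] [4.55152054e-03 9.99989544e-01 6.75508583e-05 4.37245228e-04] [-0.43330843  0.39141419  0.7080367   1.67804052 -0.2728907   1.17255604
  1.90574343]
```

View pics/c3.png

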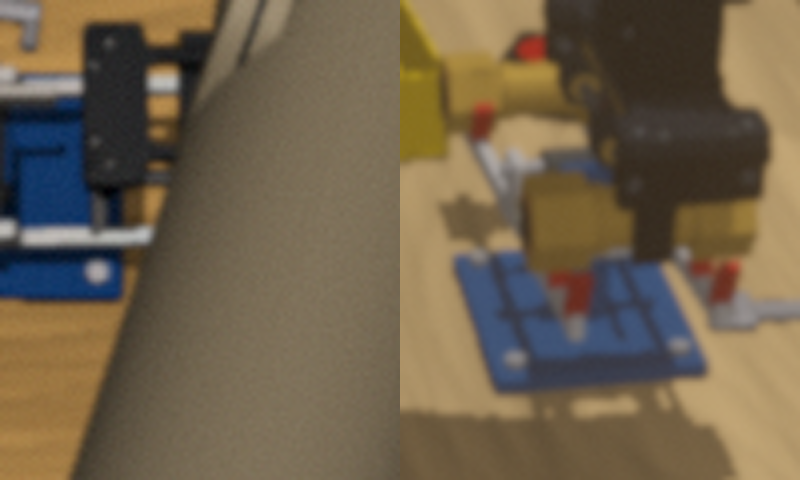

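The crop shows C2 above the raised right saddles, close to centred. I lower it to about level and let go.

arm_command(steps=[{"slide": [0.002, 0, -0.01], "rot": [0, 0, 0], "grip": 0}, {"slide": [0, 0, -0.01], "rot": [0, 0, 0], "grip": 0}, {"slide": [0, 0, -0.006], "rot": [0, 0, 0], "grip": 0}, {"slide": [0, 0, -0.006], "rot": [0, 0, 0], "grip": 0}, {"slide": [0, 0, -0.006], "rot": [0, 0, 0], "grip": 0}, {"slide": [0, 0, -0.006], "rot": [0, 0, 0], "grip": 0}, {"slide": [0, 0, 0], "rot": [0, 0, 0], "grip": 0}, {"slide": [0, 0, 0], "rot": [0, 0, 0], "grip": 0}])

```text
time: 17.45
ee_pos: [0.5864, -0.1227, 0.0927]
eef_rot: [0.005, 1.0, 0.0, -0.0]
ft_force: [-1.3, 1.4, -1.2]
width: 0.0333
grip_force: 30.0
```

arm_command(steps=[{"slide": [0, 0, 0], "rot": [0, 0, 0], "grip": 0.5}, {"slide": [0, 0, 0], "rot": [0, 0, 0], "grip": 1}, {"slide": [0, 0, 0], "rot": [0, 0, 0], "grip": 1}, {"slide": [0, 0, 0], "rot": [0, 0, 0], "grip": 1}, {"slide": [0, 0, 0], "rot": [0, 0, 0], "grip": 1}, {"slide": [0, 0, 0], "rot": [0, 0, 0], "grip": 1}, {"slide": [0, 0, 0], "rot": [0, 0, 0], "grip": 1}, {"slide": [0, 0, 0], "rot": [0, 0, 0], "grip": 1}])

```text
time: 18.45
ee_pos: [0.5864, -0.1227, 0.0926]
eef_rot: [0.005, 1.0, 0.0, -0.0]
ft_force: [-0.2, 0.4, 0.2]
width: 0.0867
grip_force: 0.0
```

arm_command(steps=[{"slide": [0, 0, 0.02], "rot": [0, 0, 0], "grip": 1}, {"slide": [0, 0, 0.04], "rot": [0, 0, 0], "grip": 1}, {"slide": [0, 0, 0.04], "rot": [0, 0, 0], "grip": 1}, {"slide": [-0.04, 0, 0.02], "rot": [0, 0, 0], "grip": 1}, {"slide": [-0.04, 0, 0.02], "rot": [0, 0, 0], "grip": 1}, {"slide": [-0.04, 0, 0], "rot": [0, 0, 0], "grip": 1}, {"slide": [-0.02, 0, 0], "rot": [0, 0, 0], "grip": 1}, {"slide": [0, 0, 0], "rot": [0, 0, 0], "grip": 1}])

```text
time: 19.45
ee_pos: [0.446, -0.123, 0.2339]
eef_rot: [0.005, 1.0, 0.001, 0.001]
ft_force: [0.6, -0.6, -0.2]
width: 0.0869
grip_force: 0.0
```

arm_command(steps=[{"slide": [0, 0.05, 0], "rot": [0, 0, 0], "grip": 1}, {"slide": [0, 0.05, 0], "rot": [0, 0, 0], "grip": 1}, {"slide": [0, 0.04, 0], "rot": [0, 0, 0], "grip": 1}, {"slide": [0, 0, 0], "rot": [0, 0, 0], "grip": 1}, {"slide": [0, 0, 0], "rot": [0, 0, 0], "grip": 1}, {"slide": [0, 0, 0], "rot": [0, 0, 0], "grip": 1}, {"slide": [0, 0, 0], "rot": [0, 0, 0], "grip": 1}, {"slide": [0, 0, 0], "rot": [0, 0, 0], "grip": 1}])

```text
time: 20.45
ee_pos: [0.4464, 0.017, 0.2326]
eef_rot: [0.005, 1.0, 0.0, 0.0]
ft_force: [-0.5, -0.4, 0.2]
width: 0.087
grip_force: 0.0
```

```bash
python3 - <<'E'
from h import *
s=sensors.read_state();print(s["ee_pos"],s["time"],s["ft_force"])
a=eyes.camera("top");b=eyes.camera("side")
f=lambda p,l,t,w,h,k:cv2.resize(np.ascontiguousarray(p["pixels"][t:t+h,l:l+w,::-1]),None,fx=k,fy=k,interpolation=2)
cv2.imwrite("pics/c4.png",np.vstack([f(a,220,150,200,80,3),f(b,300,180,200,120,3)]))
E
```

```text
[0.44644353 0.01695034 0.23263611] 20.45 [-0.48325583 -0.35442483  0.22198874]
```

View pics/c4.png

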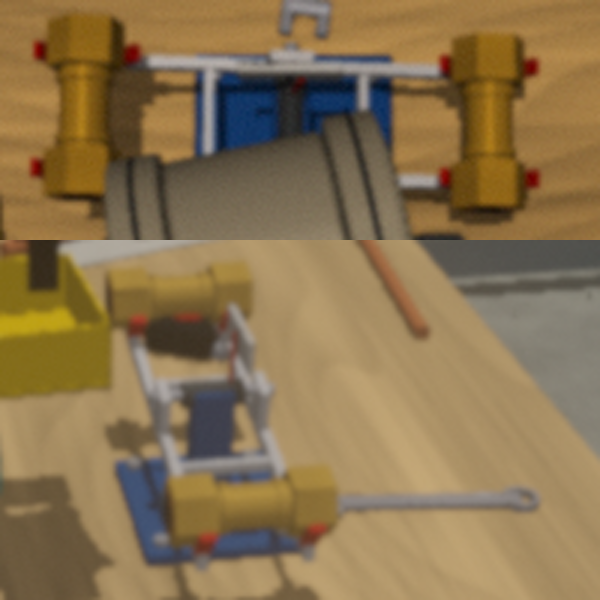

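Both couplings lie in their cradles: left at (85,105) and right at (487,120) in the top strip. I let it settle a little longer and measure the tilt.

arm_command(steps=[{"slide": [0, 0, 0], "rot": [0, 0, 0], "grip": 1}, {"slide": [0, 0, 0], "rot": [0, 0, 0], "grip": 1}, {"slide": [0, 0, 0], "rot": [0, 0, 0], "grip": 1}, {"slide": [0, 0, 0], "rot": [0, 0, 0], "grip": 1}, {"slide": [0, 0, 0], "rot": [0, 0, 0], "grip": 1}, {"slide": [0, 0, 0], "rot": [0, 0, 0], "grip": 1}, {"slide": [0, 0, 0], "rot": [0, 0, 0], "grip": 1}, {"slide": [0, 0, 0], "rot": [0, 0, 0], "grip": 1}])

```text
time: 21.55
ee_pos: [0.4464, 0.0173, 0.2326]
eef_rot: [0.005, 1.0, 0.0, 0.0]
ft_force: [0.2, 0.5, -0.6]
width: 0.0868
grip_force: 0.0
```

```bash
python3 - <<'E'
from m import *
for n,bx in(("top",[(225,145,275,225),(365,150,405,225)]),("side",[(333,185,385,212),(350,250,415,290)])):
    for b in bx:
        for a,c,s,_ in blobs(P[n],(18,170 if n=="top" else 120,50),(32,255,255),b,150)[0]: print(n,a,c,s)
for y,n in((.157,"L"),(-.123,"R")):
    for z in(.088,.108,.128): print(n,z,[np.round(proj(P[k],(.588,y,z)),1) for k in P])
E
```

```text
top 1233 [246.9684 183.1192] [234 154  27  62]
top 1183 [382.2333 189.8529] [370 160  25  61]
side 792 [357.5354 197.2664] [333 187  52  25]
side 993 [384.1541 267.1017] [356 254  57  28]
L 0.088 [array([250.7, 190.4]), array([356.9, 212.7])]
L 0.108 [array([249.2, 188.7]), array([357.2, 205.8])]
L 0.128 [array([247.6, 187. ]), array([357.4, 198.7])]
R 0.088 [array([383.1, 189. ]), array([384.3, 269.1])]
R 0.108 [array([384.3, 187.3]), array([384.8, 261.3])]
R 0.128 [array([385.4, 185.6]), array([385.3, 253.4])]
```

Left sits at z≈0.128 and right at z≈0.09, so the beam is on its right stop. C2 on the right is heavier, and the wrist weighing agrees (about 4.5 N against 2.5 N). I fetch C2.

arm_command(steps=[{"slide": [0, -0.045, 0], "rot": [0, 0, 0], "grip": 1}, {"slide": [0.01, -0.045, 0], "rot": [0, 0, 0], "grip": 1}, {"slide": [0.03, -0.04, 0], "rot": [0, 0, 0], "grip": 1}, {"slide": [0.04, -0.01, 0], "rot": [0, 0, 0], "grip": 1}, {"slide": [0.04, 0, 0], "rot": [0, 0, 0], "grip": 1}, {"slide": [0.02, 0, 0], "rot": [0, 0, 0], "grip": 1}, {"slide": [0, 0, 0], "rot": [0, 0, 0], "grip": 1}, {"slide": [0, 0, -0.03], "rot": [0, 0, 0], "grip": 1}])

```text
time: 22.65
ee_pos: [0.5869, -0.1234, 0.2039]
eef_rot: [0.005, 1.0, -0.0, 0.002]
ft_force: [0.3, -0.2, -0.3]
width: 0.0873
grip_force: 0.0
```

arm_command(steps=[{"slide": [0, 0, -0.03], "rot": [0, 0, 0], "grip": 1}, {"slide": [0, 0, -0.03], "rot": [0, 0, 0], "grip": 1}, {"slide": [0, 0, -0.03], "rot": [0, 0, 0], "grip": 1}, {"slide": [0, 0, -0.025], "rot": [0, 0, 0], "grip": 1}, {"slide": [0, 0, -0.012], "rot": [0, 0, 0], "grip": 1}, {"slide": [0, 0, 0], "rot": [0, 0, 0], "grip": 1}, {"slide": [0, 0, 0], "rot": [0, 0, 0], "grip": 1}, {"slide": [0, 0, 0], "rot": [0, 0, 0], "grip": 1}])

```text
time: 23.65
ee_pos: [0.5869, -0.1227, 0.0765]
eef_rot: [0.005, 1.0, 0.0, 0.001]
ft_force: [-0.3, -0.2, -0.2]
width: 0.0869
grip_force: 0.0
```

arm_command(steps=[{"slide": [0, 0, -0.002], "rot": [0, 0, 0], "grip": 0}, {"slide": [0, 0, 0], "rot": [0, 0, 0], "grip": 0}, {"slide": [0, 0, 0], "rot": [0, 0, 0], "grip": 0}, {"slide": [0, 0, 0], "rot": [0, 0, 0], "grip": 0}, {"slide": [0, 0, 0], "rot": [0, 0, 0], "grip": 0}, {"slide": [0, 0, 0], "rot": [0, 0, 0], "grip": 0}, {"slide": [0, 0, 0], "rot": [0, 0, 0], "grip": 0}, {"slide": [0, 0, 0], "rot": [0, 0, 0], "grip": 0}])

```text
time: 24.65
ee_pos: [0.5864, -0.1225, 0.0736]
eef_rot: [0.005, 1.0, 0.0, -0.0]
ft_force: [-0.7, 1.1, -0.4]
width: 0.0334
grip_force: 30.0
```

arm_command(steps=[{"slide": [0, 0, 0.004], "rot": [0, 0, 0], "grip": 0}, {"slide": [0, 0, 0.004], "rot": [0, 0, 0], "grip": 0}, {"slide": [0, 0, 0.004], "rot": [0, 0, 0], "grip": 0}, {"slide": [0, 0, 0.004], "rot": [0, 0, 0], "grip": 0}, {"slide": [0, 0, 0.004], "rot": [0, 0, 0], "grip": 0}, {"slide": [0, 0, 0.004], "rot": [0, 0, 0], "grip": 0}, {"slide": [0, 0, 0.004], "rot": [0, 0, 0], "grip": 0}, {"slide": [0, 0, 0.004], "rot": [0, 0, 0], "grip": 0}])

```text
time: 25.65
ee_pos: [0.5864, -0.1226, 0.1059]
eef_rot: [0.005, 1.0, 0.0, 0.0]
ft_force: [0.2, -1.5, -1.3]
width: 0.0329
grip_force: 30.0
```

arm_command(steps=[{"slide": [0, 0, 0.004], "rot": [0, 0, 0], "grip": 0}, {"slide": [0, 0, 0.004], "rot": [0, 0, 0], "grip": 0}, {"slide": [0, 0, 0.004], "rot": [0, 0, 0], "grip": 0}, {"slide": [0, 0, 0.005], "rot": [0, 0, 0], "grip": 0}, {"slide": [0, 0, 0.02], "rot": [0, 0, 0], "grip": 0}, {"slide": [0, 0, 0.03], "rot": [0, 0, 0], "grip": 0}, {"slide": [0, 0, 0.03], "rot": [0, 0, 0], "grip": 0}, {"slide": [0, 0, 0.03], "rot": [0, 0, 0], "grip": 0}])

```text
time: 26.65
ee_pos: [0.5863, -0.1229, 0.2349]
eef_rot: [0.005, 1.0, 0.0, 0.0]
ft_force: [0.4, 0.1, -4.1]
width: 0.0332
grip_force: 30.0
```

arm_command(steps=[{"slide": [-0.03, 0, 0], "rot": [0, 0, 0], "grip": 0}, {"slide": [-0.04, 0.01, 0], "rot": [0, 0, 0], "grip": 0}, {"slide": [-0.04, 0.03, 0], "rot": [0, 0, 0], "grip": 0}, {"slide": [-0.03, 0.04, 0], "rot": [0, 0, 0], "grip": 0}, {"slide": [0, 0.045, 0], "rot": [0, 0, 0], "grip": 0}, {"slide": [0, 0.045, 0], "rot": [0, 0, 1], "grip": 0}, {"slide": [0, 0.045, 0], "rot": [0, 0, 1], "grip": 0}, {"slide": [0, 0.045, 0], "rot": [0, 0, 1], "grip": 0}])

```text
time: 27.65
ee_pos: [0.4466, 0.1383, 0.2339]
eef_rot: [-0.021, 1.0, 0.001, 0.001]
ft_force: [1.1, 0.3, -4.0]
width: 0.0331
grip_force: 30.0
```

arm_command(steps=[{"slide": [0, 0.045, 0], "rot": [0, 0, 0], "grip": 0}, {"slide": [0, 0.045, 0], "rot": [0, 0, 0], "grip": 0}, {"slide": [0, 0.045, 0], "rot": [0, 0, 0], "grip": 0}, {"slide": [0, 0.04, 0], "rot": [0, 0, 0], "grip": 0}, {"slide": [0, 0.01, -0.02], "rot": [0, 0, 0], "grip": 0}, {"slide": [0, 0, -0.03], "rot": [0, 0, 0], "grip": 0}, {"slide": [0, 0, -0.03], "rot": [0, 0, 0], "grip": 0}, {"slide": [0, 0, -0.03], "rot": [0, 0, 0], "grip": 0}])

```text
time: 28.65
ee_pos: [0.447, 0.3223, 0.123]
eef_rot: [-0.021, 1.0, 0.0, 0.001]
ft_force: [0.4, 0.3, -3.6]
width: 0.0337
grip_force: 30.0
```

```bash
python3 - <<'E'
from h import *
s=sensors.read_state();print(s["ee_pos"],s["eef_rot"],s["ft_force"])
a=eyes.camera("top");b=eyes.camera("side")
f=lambda p,l,t,w,h,k:cv2.resize(np.ascontiguousarray(p["pixels"][t:t+h,l:l+w,::-1]),None,fx=k,fy=k,interpolation=2)
cv2.imwrite("pics/c5.png",np.hstack([f(a,120,150,130,190,3),f(b,250,130,130,190,3)]))
E
```

```text
[0.44697124 0.32226313 0.12296506] [-2.12693093e-02  9.99773555e-01  3.14705864e-04  5.96967047e-04] [ 0.36939873  0.30514393 -3.63070215]
```

View pics/c5.png

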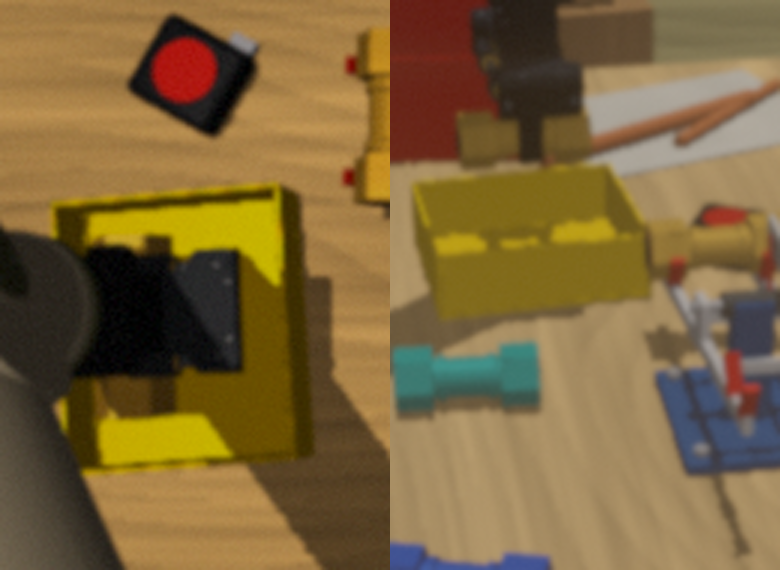

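C2 hangs inside the bin outline and C1 is still seated in its cradle (right edge of both views). I lower C2.

arm_command(steps=[{"slide": [0, 0, -0.03], "rot": [0, 0, 0], "grip": 0}, {"slide": [0, 0, -0.03], "rot": [0, 0, 0], "grip": 0}, {"slide": [0, 0, -0.025], "rot": [0, 0, 0], "grip": 0}, {"slide": [0, 0, -0.015], "rot": [0, 0, 0], "grip": 0}, {"slide": [0, 0, -0.004], "rot": [0, 0, 0], "grip": 0}, {"slide": [0, 0, -0.003], "rot": [0, 0, 0], "grip": 0}, {"slide": [0, 0, 0], "rot": [0, 0, 0], "grip": 0}, {"slide": [0, 0, 0], "rot": [0, 0, 0], "grip": 0}])

```text
time: 29.75
ee_pos: [0.4467, 0.3226, 0.0162]
eef_rot: [-0.022, 1.0, 0.0, 0.0]
ft_force: [0.5, -0.0, -3.6]
width: 0.0331
grip_force: 30.0
```

arm_command(steps=[{"slide": [0, 0, -0.002], "rot": [0, 0, 0], "grip": 0}, {"slide": [0, 0, -0.001], "rot": [0, 0, 0], "grip": 0}, {"slide": [0, 0, 0], "rot": [0, 0, 0], "grip": 0}, {"slide": [0, 0, 0], "rot": [0, 0, 0], "grip": 0.5}, {"slide": [0, 0, 0], "rot": [0, 0, 0], "grip": 1}, {"slide": [0, 0, 0], "rot": [0, 0, 0], "grip": 1}, {"slide": [0, 0, 0], "rot": [0, 0, 0], "grip": 1}, {"slide": [0, 0, 0], "rot": [0, 0, 0], "grip": 1}])

```text
time: 30.75
ee_pos: [0.4465, 0.3223, 0.0126]
eef_rot: [-0.022, 1.0, 0.0, 0.0]
ft_force: [0.7, 0.1, 0.4]
width: 0.0757
grip_force: 0.0
```

arm_command(steps=[{"slide": [0, 0, 0.02], "rot": [0, 0, 0], "grip": 1}, {"slide": [0, 0, 0.04], "rot": [0, 0, 0], "grip": 1}, {"slide": [0, 0, 0.05], "rot": [0, 0, 0], "grip": 1}, {"slide": [0, 0, 0.05], "rot": [0, 0, 0], "grip": 1}, {"slide": [0, 0, 0.04], "rot": [0, 0, 0], "grip": 1}, {"slide": [-0.02, 0.04, 0], "rot": [0, 0, 0], "grip": 1}, {"slide": [-0.03, 0.045, 0], "rot": [0, 0, 0], "grip": 1}, {"slide": [-0.03, 0.045, 0], "rot": [0, 0, 0], "grip": 1}])

```text
time: 31.75
ee_pos: [0.3655, 0.4535, 0.2128]
eef_rot: [-0.021, 1.0, 0.0, 0.0]
ft_force: [0.5, 0.7, -0.1]
width: 0.087
grip_force: 0.0
```

arm_command(steps=[{"slide": [-0.02, 0.04, 0], "rot": [0, 0, 0], "grip": 1}, {"slide": [0, 0, 0], "rot": [0, 0, 0], "grip": 1}, {"slide": [0, 0, 0], "rot": [0, 0, 0], "grip": 1}, {"slide": [0, 0, 0], "rot": [0, 0, 0], "grip": 1}, {"slide": [0, 0, 0], "rot": [0, 0, 0], "grip": 1}, {"slide": [0, 0, 0], "rot": [0, 0, 0], "grip": 1}, {"slide": [0, 0, 0], "rot": [0, 0, 0], "grip": 1}, {"slide": [0, 0, 0], "rot": [0, 0, 0], "grip": 1}])

```text
time: 32.75
ee_pos: [0.3464, 0.4923, 0.2126]
eef_rot: [-0.022, 1.0, 0.0, -0.0]
ft_force: [-0.3, -0.5, 0.1]
width: 0.087
grip_force: 0.0
```

```bash
python3 - <<'E'
from h import *
a=eyes.camera("top");b=eyes.camera("side")
f=lambda p,l,t,w,h,k:cv2.resize(np.ascontiguousarray(p["pixels"][t:t+h,l:l+w,::-1]),None,fx=k,fy=k,interpolation=2)
cv2.imwrite("pics/c6.png",np.hstack([f(a,120,140,170,180,2.3),f(b,240,140,170,180,2.3)]))
E
```

```text
(no output)
```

View pics/c6.png

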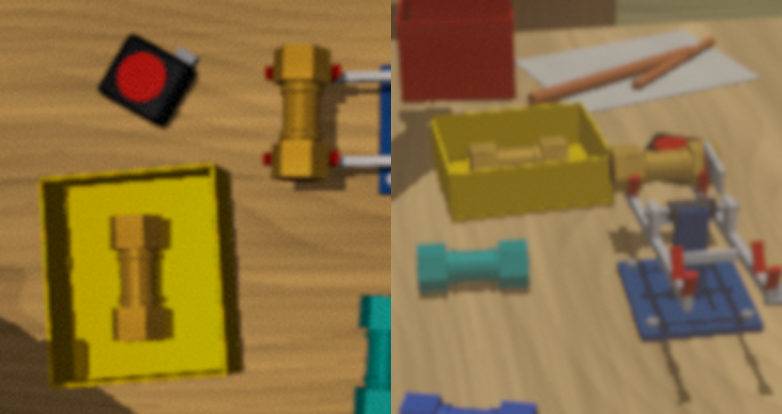

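The heavier coupling lies flat in the bin at about (140,278). The lighter one is seated in the left cradle at about (302,112), and the bystanders have not moved. I hand the job in.

```bash
python3 -c "
from bench import order
print(order.close_job())"
```

```text
the job is handed in; nothing more can be done
None
```

The heavier brass coupling lies flat in the yellow bin, the lighter one is in the left cradle, and the job was handed in with about 33 s on the robot's clock; no verdict was returned.

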